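# Turn the bookbinder's carousel until the thread reel is at the pointer

### The job

Turn the round tray of the carousel by pushing its pinned rim with the fingertips, gently and either way round, until the thread reel stands in line with the steel pointer of the foot. Do not grip, lift or touch the four things standing on the tray, which must stay in their places upright; leave the pail, the book and the cutter alone. Finish with the tray at rest and the hand clear.

Things in the scene. Friction and masses are not known exactly. Their poses are not given: they have to be found in the camera images.
- foot: Fixed steel foot of the carousel, a dark disc 170 mm across lying mostly hidden under the tray. Its origin is on the turning axis at bench height (z = 0), z is up, and its -x axis points along the pointer. It does not move during the task. The tray on it is a light wood disc 270 mm across with a 210 mm cork mat; disc top 34 mm above the bench, mat top 36 mm; underside 20 mm above the bench. At the axis stands a steel rod 16 mm thick, top 81 mm above the bench.
- pointer (a point): Outer end of the pointer: a bright steel bar 30 mm wide and 5 mm thick lying on the bench, which comes out from under the tray on one side, roughly the robot's, and ends in a point 205 mm from the axis; a small square stud, 8 mm wide, rises to 19 mm above the bench at 180 mm from the axis. The point is 5 mm above the bench. The reel is in place when its centre lies over the line from the axis to this point, on the pointer's side of the axis.
- tray (a joint): Angle of the tray (rad), growing counter-clockwise seen from above; it can turn several full turns in both directions. It turns lightly and stays where it is left (about 0.1 N m of friction: some 1 N at a pin), coasting only a few degrees when let go. The reading does not tell where the reel is: where the things stand on the tray, and so against the pins, changes.
- pin (a point): Centre of the top of one of the eight equal rim pins of the tray, 80 mm above the bench, turning with the tray. The pins are upright dark wood rods 12 mm thick, standing 46 mm out of the disc, their centres 125 mm from the axis and 45 degrees apart. Only the pins stand on the bare wooden margin outside the cork mat; the things stay within 100 mm of the axis.
- reel: Thread reel, loose, standing on the tray: two wooden flanges 56 mm across and 6 mm thick, with a narrower pale, ribbed thread body 40 mm across between them; 50 mm high. Origin at the centre of its underside, 48 to 69 mm from the axis. It rides round with the tray. The only flanged thing on the tray.
- jar: Small closed glass jar with a white lid, 50 mm across and 58 mm high, loose on the tray 48 to 69 mm from the axis. Origin: centre of its underside. To be left untouched.
- carton: Square brown carton with a dark wooden lid, 44 mm wide and 48 mm high, loose on the tray 48 to 69 mm from the axis. Origin: centre of its underside. To be left untouched.
- weight: Brass paper weight with a knob on top, 48 mm across and 54 mm high, loose on the tray 48 to 69 mm from the axis. Origin: centre of its underside. To be left untouched.
- pail: White glue pail, 152 mm across and 118 mm high with a brush lying across its lid, on the bench to the robot's right. Origin: centre of its underside. Bystander.
- book: Bound book with green boards, 200 by 140 by 38 mm, lying on the bench to the robot's left. Origin: centre of its underside. Bystander.
- cutter: Yellow and black cutter knife, 155 mm long, 14 mm high, lying on the bench to the right, near the robot. Origin: under the middle of its handle. Bystander.
There are look-alikes about, which are no part of the job. What is shaped like the reel but green or turquoise is not meant.

How it is judged:
By the outcome, as a careful person would: the job done as asked, in the order asked, and still so for the second after the job is handed in, with the robot touching nothing.
It also fails if it takes over 58 s, if anything falls off the work surface, if the arm or the gripper's body presses on something with over 40 N, if the wrist force passes 120 N, or if a joint passes its speed limit or range.

### The arm

A 6-joint arm with a two-finger parallel gripper is mounted at the origin on the work surface. World frame = base frame: x ahead of the robot, y to its left, z up, the work surface at z = 0. Lengths are in m, angles in rad, forces in N, time in s.
With the tool pointing down it reaches from about 0.425 to 0.925 m from the base axis. Payload 12.5 kg.
Tool frame: the origin (TCP) lies on the front face of the gripper's body, between the roots of the fingers; the fingertips stand bot.nose_length ahead of it and the grasp point (between the pads) lies 54 mm ahead of it (bot.nose_length is the distance from the TCP to the fingertips, in m); z points along the fingers, y is the line along which they close (so a half turn about z gives the same grasp; the last joint's range is limited). The gripper opens to 85 mm and grips with 20 to 120 N. Pads are 22 mm wide; open, the fingers measure 114 mm over their backs; the gripper's body (76 mm by 85 mm) begins 54 mm behind the grasp point. The pads swing forward as they close: fully open they stand 13 mm farther back than shut.
Start: joints at [-1.412, 0.491, 1.559, -0, 1.092, -0.106], TCP at [0.164, -0.603, 0.304] pointing down, gripper open.
Joint ranges: [-3.1, 3.1], [-0.84, 2.19], [0.05, 2.79], [-1.13, 4.28], [0.06, 2.93], [-2.69, 2.69]. Speed limits (rad/s): [2.22, 2.22, 2.79, 3.14, 3.14, 3.14].

### API

Orientations are given as a unit quaternion [x, y, z, w].
In Python, from plant import bot gives the robot as it stands. The module is installed in compiled form; this text tells all that it offers.
- The arm moves only by the tool send_rows, never from a script. Its argument "moves" is one flat list of numbers, 6 for each row, row after row: the shift along the tool's x, y, z in mm, then the turn, a rotation vector about the tool's x, y, z in degrees. A call has exactly 8 rows; each row is the pose to reach, as a shift and turn from the pose commanded when the call began, along the tool's axes at that moment; what a row does not reach only later rows make up. A row lasts 1/10 s, in which the tool goes at most 50 mm and 8.59 degrees, less where a joint would pass 70% of its speed; a pose out of reach is approached as far as the arm can. A call with a gripper value outside its range is refused whole. "fingers" is the finger opening in mm, from 0 to 85.4, set as the call begins (left out, the last holds). The fingers move at their own pace and stop on an object; "squeeze" is the grip in N (left out, the last holds). Time passes only in rows, so rows that repeat a pose let the fingers close, or fill a call up. It gives the time, the measured TCP pose, the force, the opening and the grip force at its end, in the units of the state.
- bot.observe(): the state, without advancing time (a new reading comes with each control period).
- bot.grab_frame(name): name is "scene" or "top" or "wrist"; returns a dict with "color" (480x640x3 uint8, red, green, blue), "z_map" (480x640 float32, m along the optical axis (not along the pixel's ray), 0 where there is no reading), "fx", "fy", "cx", "cy" (pixels), "R" (3x3) and "t" (3): a world point X has camera coordinates R X + t; the wrist camera has in their place "T_tool_cam" (4x4, takes a point from camera to tool coordinates, whose origin is the TCP and whose axes are the flange's). Camera axes: x right, y down, z forward; pixel columns grow to the right and rows downward; lengths in m; the calibration is good to about 2 mm. A picture is of the moment at which its call begins: read the wrist's pose just before it.
- bot.job_done(): hands the job in; it is judged then, once.
Trained networks look in the newest picture that a camera, given by its name, has taken for a name from the list of things; names that differ only in an ending like _2 or _b are one class to them, and where a whole thing is asked for, a point or a joint stands for the part that bears it (a point fixed in the world has none). Each returns a list of dicts, best first, with "confidence" (0 to 1); they miss things now and then, are a little off and sometimes report something else, mostly with a low value. They report only what shows in the picture. A call takes as long as a camera call. They do not tell look-alikes from the thing itself.
- bot.look_for(camera, query): "location" ([column, row] in pixels, amid what is visible of it).
- bot.silhouettes(camera, query): "mask" (480x640 bool, what is visible of it) and "location" ([column, row] in pixels, amid what is visible of it).
- bot.pinpoint(camera, query): "location" ([column, row] in pixels: a listed point, or the origin of a listed thing).
The state is a dict: "time": time; "joint_positions": joint angles; "qd": joint speeds; "joint_torque": joint torques, N m; "eef_pos": TCP position; "tcp_rot": TCP orientation; "force": force on the tool from outside, world axes, zero at the start; "torque": the same for the moment, N m; "finger_gap": finger opening in m; "grip_force": force on a finger pad.
Only numpy, scipy, OpenCV 4.12 (cv2) and the standard library are available. Lean on these libraries where they do the work, as an engineer would, in place of code of your own. Each camera call takes 0.05 s, during which the arm holds its last target. There are 200 camera calls.

## Working session

There is one attempt and no reset: what is moved stays moved. The work goes in short steps, Python scripts to look and compute and a tool call to move; the robot and the scene stay as the last step left them, time stands still between calls to the robot, and variables do not carry over. Pictures are saved under pics/ and viewed, at most 10 in all, crops included, and the job is handed in when it is done.

Besides the shell and the picture viewer there is one more tool, called after "Call:" as name(argument=value, ...), one argument or row to a line, values as JSON. send_rows: Moves the arm, as the interface text tells. Its arguments: {"type":"object","properties":{"moves":{"type":"array","items":{"type":"number"}},"fingers":{"type":"number"},"squeeze":{"type":"number"}},"required":["moves"]}

```bash
mkdir -p pics; cat > h.py <<'E'
import numpy as np, cv2
from plant import bot
def world(f,px,z=None):
    u,v=px; R=np.array(f["R"]);t=np.array(f["t"])
    d=np.array([(u-f["cx"])/f["fx"],(v-f["cy"])/f["fy"],1.])
    o=-R.T@t; d=R.T@d
    if z is None:
        return o+d*f["z_map"][int(round(v)),int(round(u))]
    return o+d*((z-o[2])/d[2])
def save(f,n): cv2.imwrite("pics/"+n,f["color"][:,:,::-1])
E
python3 - <<'E'
from h import *
s=bot.observe(); print(s["time"],s["eef_pos"],s["tcp_rot"],s["force"],bot.nose_length,s.keys())
for c in ("top","scene"):
    f=bot.grab_frame(c); save(f,c+"0.png"); print(c,bot.observe()["time"])
    for q,z in (("reel",0.036),("pin",.08),("pointer",.005),("foot",0),("jar",.036),("carton",.036),("weight",.036)):
        for r in bot.pinpoint(c,q): print(q,np.round(r["location"]),round(r["confidence"],2),world(f,r["location"],z).round(4))
E
```

```text
0.0 [ 0.16358764 -0.60304845  0.30332749] [ 9.91248312e-01  1.32009272e-01 -2.53542140e-06 -5.79101502e-04] [-0.10770041 -0.45983068  0.11094604] 0.0726 dict_keys(['time', 'joint_positions', 'qd', 'joint_torque', 'eef_pos', 'tcp_rot', 'force', 'torque', 'grip_force', 'finger_gap'])
top 0.05
reel [336. 152.] 0.75 [ 0.7944 -0.0745  0.036 ]
reel [240. 251.] 0.74 [0.4979 0.205  0.036 ]
reel [314. 221.] 0.61 [ 0.5889 -0.0111  0.036 ]
reel [244. 215.] 0.6 [0.605  0.1957 0.036 ]
reel [353. 250.] 0.58 [ 0.5033 -0.1223  0.036 ]
pin [289. 228.] 0.63 [0.562  0.0607 0.08  ]
pointer [351. 302.] 0.73 [ 0.3531 -0.1187  0.005 ]
foot [332. 236.] 0.77 [ 0.5491 -0.0622  0.    ]
foot [347. 306.] 0.2 [ 0.3429 -0.107   0.    ]
jar [324. 250.] 0.53 [ 0.5019 -0.038   0.036 ]
carton [352. 248.] 0.84 [ 0.5088 -0.1194  0.036 ]
weight [342. 224.] 0.69 [ 0.5789 -0.0921  0.036 ]
weight [324. 250.] 0.21 [ 0.5028 -0.0403  0.036 ]
scene 0.45
reel [362. 343.] 0.88 [ 0.8151 -0.0885  0.036 ]
reel [391. 214.] 0.83 [0.5359 0.1831 0.036 ]
reel [416. 236.] 0.64 [0.6314 0.1909 0.036 ]
pin [356. 224.] 0.89 [0.5556 0.0626 0.08  ]
pointer [259. 220.] 0.97 [ 0.3511 -0.1122  0.005 ]
foot [314. 264.] 0.85 [ 0.5528 -0.0565  0.    ]
jar [312. 236.] 0.7 [ 0.5011 -0.0302  0.036 ]
carton [284. 252.] 0.63 [ 0.5104 -0.1161  0.036 ]
carton [260. 220.] 0.18 [ 0.3822 -0.1195  0.036 ]
weight [305. 274.] 0.85 [ 0.5965 -0.1033  0.036 ]
```

```bash
python3 - <<'E'
from h import *
a=cv2.imread("pics/top0.png"); cv2.imwrite("pics/top0c.png",cv2.resize(a[120:330,200:440],None,fx=3.2,fy=2.85*1.0,interpolation=cv2.INTER_CUBIC)) 
E
```

```text
(no output)
```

View pics/top0c.png

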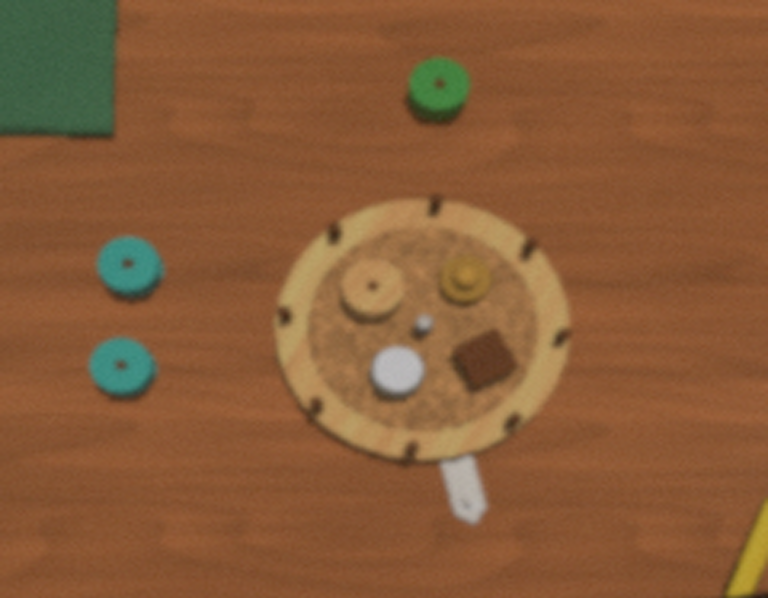

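View pics/scene0.png

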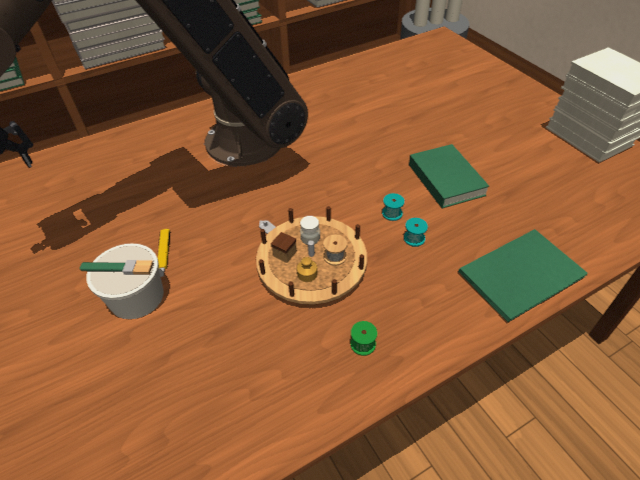

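The wooden reel is at about (316,221) in the top view, at 61 mm radius. The look-alikes are turquoise at (240,213) and (238,249), and green at (337,151). The tan flanged one standing on the tray is the reel. Next I'll move to a hover and take a close look.

Call:
send_rows(
  moves=[31, -21, -2.5, 0, 0, 0, 62, -42, -5, 0, 0, 0, 94, -63, -7.5, 0, 0, 0, 126, -84, -10, 0, 0, 0, 158, -106, -12.5, 0, 0, 0, 190, -127, -15, 0, 0, 0, 222, -148, -17.5, 0, 0, 0, 254, -170, -20, 0, 0, 0],
  fingers=0,
)

```text
time: 1.6
eef_pos: [0.3651, -0.3715, 0.3242]
tcp_rot: [0.991, 0.132, 0.0, 0.0]
force: [0.2, -0.3, 0.0]
finger_gap: -0.0003
grip_force: 0.0
```

Call:
send_rows(
  moves=[31, -21, -2.5, 0, 0, 0, 62, -42, -5, 0, 0, 0, 94, -63, -7.5, 0, 0, 0, 126, -84, -10, 0, 0, 0, 158, -106, -12.5, 0, 0, 0, 190, -127, -15, 0, 0, 0, 222, -148, -17.5, 0, 0, 0, 254, -170, -20, 0, 0, 0],
)

```text
time: 2.4
eef_pos: [0.5658, -0.1408, 0.3441]
tcp_rot: [0.991, 0.132, 0.0, 0.0]
force: [-0.8, -1.0, 0.8]
finger_gap: -0.0002
grip_force: 0.0
```

```bash
cat >> h.py <<'E'
from scipy.spatial.transform import Rotation as Ro
def wrist(n=None):
    s=bot.observe(); f=bot.grab_frame("wrist")
    T=np.eye(4); T[:3,:3]=Ro.from_quat(s["tcp_rot"]).as_matrix(); T[:3,3]=s["eef_pos"]
    W=np.linalg.inv(T@f["T_tool_cam"]); f["R"]=W[:3,:3]; f["t"]=W[:3,3]
    if n: save(f,n)
    return s,f
E
python3 - <<'E'
from h import *
s,f=wrist("w1.png"); print(s["time"],s["eef_pos"],s["finger_gap"]); print(f["T_tool_cam"].round(3))
for q,z in (("reel",0.036),("pin",.08),("pointer",.005),("foot",0),("jar",.036),("carton",.036),("weight",.036)):
    for r in bot.pinpoint("wrist",q): print(q,np.round(r["location"]),round(r["confidence"],2),world(f,r["location"],z).round(4))
E
```

```text
2.4 [ 0.56581274 -0.14078129  0.34414107] -0.00016105481876747685
[[ 0.001 -0.954 -0.301  0.078]
 [ 1.     0.     0.001  0.   ]
 [-0.001 -0.301  0.954 -0.07 ]
 [ 0.     0.     0.     1.   ]]
reel [190. 139.] 0.86 [ 0.5847 -0.0146  0.036 ]
pin [ 71. 146.] 0.59 [0.5613 0.0633 0.08  ]
pointer [246. 362.] 0.57 [ 0.3505 -0.1098  0.005 ]
pointer [444. 430.] 0.36 [ 0.3189 -0.3623  0.005 ]
foot [242. 183.] 0.94 [ 0.5503 -0.0621  0.    ]
jar [201. 232.] 0.66 [ 0.5015 -0.0392  0.036 ]
carton [284. 242.] 0.7 [ 0.5129 -0.118   0.036 ]
weight [287. 148.] 0.83 [ 0.5999 -0.0997  0.036 ]
```

View pics/w1.png

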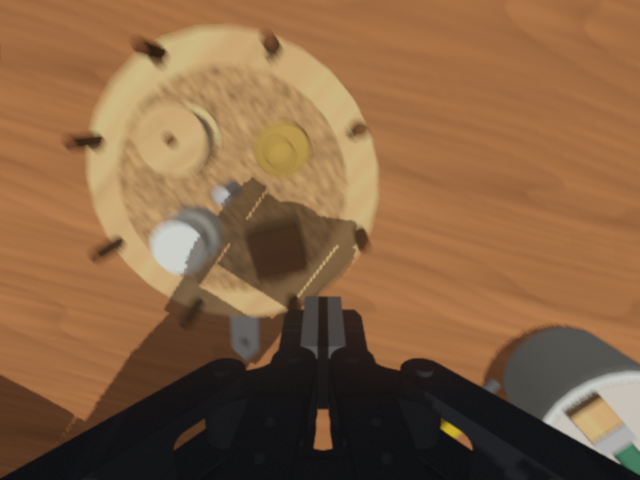

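The wrist view shows the wooden reel with its hole at (170,139), the rod at (225,192), the pointer tip near (246,358), and the pail at lower right. I'll refine the numbers with depth fits.

```bash
cat >> h.py <<'E'
from scipy.optimize import least_squares
def cloud(f):
    v,u=np.mgrid[:480,:640]; z=f["z_map"]
    P=np.stack([(u-f["cx"])/f["fx"]*z,(v-f["cy"])/f["fy"]*z,z],-1)
    return (P-np.array(f["t"]))@np.array(f["R"]), z>0
def measure(f,A0=(.55,-.06),reel0=None):
    X,ok=cloud(f); hsv=cv2.cvtColor(f["color"],cv2.COLOR_RGB2HSV).astype(int)
    A=np.array(A0)
    for _ in range(4):   # axis: tray rim outline
        d=X[...,:2]-A; r=np.hypot(d[...,0],d[...,1]); a=np.arctan2(d[...,1],d[...,0])
        m=ok&(abs(X[...,2]-.034)<.008)&(r<.16)
        q=[]
        for b in np.arange(-np.pi,np.pi,np.pi/36):
            k=m&(a>=b)&(a<b+np.pi/36)
            if k.sum()>8:
                i=np.argsort(r[k])[-3]; q.append(X[k][i,:2])
        q=np.array(q); s=least_squares(lambda p:np.hypot(q[:,0]-p[0],q[:,1]-p[1])-p[2],[*A,.135],loss="soft_l1",f_scale=.002)
        A=s.x[:2]
    out=dict(axis=A,R=s.x[2])
    d=X[...,:2]-A; r=np.hypot(d[...,0],d[...,1]); a=np.degrees(np.arctan2(d[...,1],d[...,0]))
    m=ok&(X[...,2]>.055)&(X[...,2]<.088)&(abs(r-.125)<.012)
    out["pinphase"]=np.degrees(np.angle(np.exp(1j*8*np.radians(a[m])).mean()))/8 if m.any() else None; out["npin"]=m.sum()
    m=ok&(r>.138)&(r<.21)&(abs(X[...,2]-.005)<.012)&(hsv[...,1]<70)&(hsv[...,2]>90)&(abs((a-196+180)%360-180)<25)
    out["ptr"]=np.degrees(np.angle(np.exp(1j*np.radians(a[m])).mean())) if m.any() else None; out["nptr"]=m.sum()
    m=ok&(X[...,2]<.09)&(X[...,2]>.081)&(r>.03)&(r<.10)
    if reel0 is not None: m&=np.hypot(X[...,0]-reel0[0],X[...,1]-reel0[1])<.045
    m&=(hsv[...,1]>60)&(hsv[...,2]>130)
    if m.sum()>10:
        c,rr=cv2.minEnclosingCircle(X[m][:,:2].astype(np.float32)); c2=X[m][:,:2].mean(0)
        out.update(reel=c2,reelenc=(c,rr),n=m.sum(),reelr=np.hypot(*(c2-A)),reelang=np.degrees(np.arctan2(*(c2-A)[::-1])))
    return out
E
python3 - <<'E'
from h import *
s,f=wrist(); 
print("rod",world(f,(225,192),.081),"hole",world(f,(170,139),.086),"tip",world(f,(246,359),.005))
for g in (f,bot.grab_frame("top"),bot.grab_frame("scene")):
    for k,v in measure(g,reel0=(.587,-.013)).items(): print(k,np.round(v,4) if k!="reelenc" else v,end="; ")
    print()
E
```

```text
rod [ 0.5554483  -0.06387529  0.081     ] hole [ 0.58644044 -0.0157746   0.086     ] tip [ 0.35249981 -0.11062032  0.005     ]
axis [ 0.5503 -0.0623]; R 0.1336; pinphase -4.8459; npin 2251; ptr -166.2631; nptr 902; reel [ 0.5858 -0.0166]; reelenc ((0.5848281383514404, -0.016578087583184242), 0.02815018594264984); n 4057; reelr 0.0579; reelang 52.1542; 
axis [ 0.5488 -0.0603]; R 0.1315; pinphase -4.6459; npin 70; Traceback (most recent call last):
  File "<stdin>", line 5, in <module>
    return _wrapfunc(a, 'round', decimals=decimals, out=out)
    return _wrapit(obj, method, *args, **kwds)
    result = getattr(arr, method)(*args, **kwds)
TypeError: unsupported operand type(s) for *: 'NoneType' and 'float'
```

Call:
send_rows(
  moves=[2, 8, 8, 0, 0, -0.5, 4, 16, 20, 0, 0, -1, 6, 24, 32, 0, 0, -1.5, 8, 32, 44, 0, 0, -2, 10, 40, 56, 0, 0, -2.5, 11.2, 47, 68, 0, 0, -2.5, 11.2, 47, 74, 0, 0, -2.5, 11.2, 47, 80, 0, 0, -2.5],
)

```text
time: 3.75
eef_pos: [0.588, -0.1846, 0.2631]
tcp_rot: [0.988, 0.153, -0.0, -0.0]
force: [0.3, 0.1, 0.6]
finger_gap: -0.0004
grip_force: 0.0
```

```bash
python3 - <<'E'
from h import *
s=bot.observe(); A=np.array([.5503,-.0623]); p=s["eef_pos"]; d=p[:2]-A; x=Ro.from_quat(s["tcp_rot"]).as_matrix()[:,0]
print(s["time"],p,np.hypot(*d),np.degrees(np.arctan2(d[1],d[0])),"psi",np.degrees(np.arctan2(x[1],x[0])),s["force"])
E
```

```text
3.75 [ 0.58798695 -0.18461384  0.26313302] 0.1279882048590057 -72.87505615549946 psi 17.654967968027 [0.2842399  0.14797741 0.60637272]
```

Call:
send_rows(
  moves=[0, 0, 20, 0, 0, 0, 0, 0, 40, 0, 0, 0, 0, 0, 60, 0, 0, 0, 0, 0, 80, 0, 0, 0, 0, 0, 100, 0, 0, 0, 0, 0, 120, 0, 0, 0, 0, 0, 136, 0, 0, 0, 0, 0, 142, 0, 0, 0],
)

```text
time: 4.55
eef_pos: [0.5876, -0.1841, 0.1206]
tcp_rot: [0.988, 0.154, -0.001, -0.0]
force: [-0.1, -0.2, 0.7]
finger_gap: 0.0002
grip_force: 0.0
```

Call:
send_rows(
  moves=[4.4, -0.1, 0, 0, 0, -2, 8.9, -0.3, 0, 0, 0, -4, 13.3, -0.7, 0, 0, 0, -6, 17.7, -1.2, 0, 0, 0, -8, 22, -1.9, 0, 0, 0, -10, 26.4, -2.8, 0, 0, 0, -12, 30.7, -3.8, 0, 0, 0, -14, 35, -4.9, 0, 0, 0, -16],
)

```text
time: 5.35
eef_pos: [0.6201, -0.1691, 0.1219]
tcp_rot: [0.957, 0.291, -0.0, 0.0]
force: [-1.3, -0.1, -0.3]
finger_gap: -0.0003
grip_force: 0.6
```

```bash
cat >> h.py <<'E'
def where():
    s=bot.observe(); A=np.array([.5503,-.0623]); p=s["eef_pos"]; d=p[:2]-A; x=Ro.from_quat(s["tcp_rot"]).as_matrix()[:,0]
    print(s["time"],p.round(4),np.hypot(*d).round(4),"phi",np.degrees(np.arctan2(d[1],d[0])).round(2),"psi",np.degrees(np.arctan2(x[1],x[0])).round(2),s["force"].round(2))
def top():
    f=bot.grab_frame("scene"); o=measure(f,(.5503,-.0623)); print({k:np.round(o[k],3) for k in ("axis","R","pinphase","npin","reelr","reelang") if k in o})
    for c in ("scene",):
        for r in bot.pinpoint(c,"reel"): print(np.round(r["location"]),world(f,r["location"],.036).round(4))
E
python3 -c "
from h import *
where(); top()"
```

```text
5.35 [ 0.6201 -0.1691  0.1219] 0.1276 phi -56.82 psi 33.84 [-1.34 -0.12 -0.3 ]
{'axis': array([ 0.553, -0.063]), 'R': np.float64(0.132), 'pinphase': np.float64(-4.543), 'npin': np.int64(330), 'reelr': np.float64(0.057), 'reelang': np.float64(55.472)}
[416. 240.] [0.6437 0.1828 0.036 ]
[337. 257.] [ 0.5893 -0.012   0.036 ]
[390. 213.] [0.5315 0.1837 0.036 ]
```

Call:
send_rows(
  moves=[2.2, 0, 0, 0, 0, -1, 5.5, -0.1, 0, 0, 0, -2.5, 11.1, -0.5, 0, 0, 0, -5, 17.7, -1.2, 0, 0, 0, -8, 24.2, -2.3, 0, 0, 0, -11, 30.7, -3.8, 0, 0, 0, -14, 37.1, -5.5, 0, 0, 0, -17, 43.4, -7.7, 0, 0, 0, -20],
)

```text
time: 6.25
eef_pos: [0.652, -0.1387, 0.1219]
tcp_rot: [0.892, 0.453, 0.0, 0.0]
force: [-0.2, -0.5, -1.0]
finger_gap: -0.0002
grip_force: 0.4
```

Call:
send_rows(
  moves=[6.6, -0.2, 0, 0, 0, -3, 13.3, -0.7, 0, 0, 0, -6, 19.9, -1.6, 0, 0, 0, -9, 26.4, -2.8, 0, 0, 0, -12, 32.9, -4.3, 0, 0, 0, -15, 39.2, -6.2, 0, 0, 0, -18, 45.5, -8.4, 0, 0, 0, -21, 51.7, -11, 0, 0, 0, -24],
)

```text
time: 7.05
eef_pos: [0.6738, -0.0905, 0.122]
tcp_rot: [0.778, 0.628, 0.0, 0.0]
force: [1.3, -1.0, 0.7]
finger_gap: -0.0004
grip_force: 0.4
```

```bash
python3 -c "
from h import *
where(); top()"
```

```text
7.05 [ 0.6738 -0.0905  0.122 ] 0.1267 phi -12.85 psi 77.85 [ 1.3  -1.04  0.73]
{'axis': array([ 0.552, -0.064]), 'R': np.float64(0.132), 'pinphase': np.float64(-6.158), 'npin': np.int64(244)}
[414. 236.] [0.6296 0.1879 0.036 ]
[390. 212.] [0.5297 0.1856 0.036 ]
[363. 344.] [ 0.8192 -0.088   0.036 ]
[296. 243.] [ 0.499 -0.076  0.036]
```

Call:
send_rows(
  moves=[6.6, -0.2, 0, 0, 0, -3, 13.3, -0.7, 0, 0, 0, -6, 19.9, -1.6, 0, 0, 0, -9, 26.4, -2.8, 0, 0, 0, -12, 32.9, -4.3, 0, 0, 0, -15, 39.2, -6.2, 0, 0, 0, -18, 45.5, -8.4, 0, 0, 0, -21, 51.7, -11, 0, 0, 0, -24],
)

```text
time: 7.95
eef_pos: [0.6739, -0.0379, 0.1219]
tcp_rot: [0.631, 0.776, 0.0, 0.0]
force: [0.1, -0.6, 0.1]
finger_gap: 0.0
grip_force: 0.4
```

Call:
send_rows(
  moves=[6.6, -0.2, 0, 0, 0, -3, 13.3, -0.7, 0, 0, 0, -6, 19.9, -1.6, 0, 0, 0, -9, 26.4, -2.8, 0, 0, 0, -12, 32.9, -4.3, 0, 0, 0, -15, 39.2, -6.2, 0, 0, 0, -18, 45.5, -8.4, 0, 0, 0, -21, 51.7, -11, 0, 0, 0, -24],
)

```text
time: 8.75
eef_pos: [0.6526, 0.0106, 0.122]
tcp_rot: [0.456, 0.89, 0.0, 0.0]
force: [1.3, 0.1, -0.4]
finger_gap: -0.0
grip_force: 0.4
```

Call:
send_rows(
  moves=[6.6, -0.2, 0, 0, 0, -3, 13.3, -0.7, 0, 0, 0, -6, 19.9, -1.6, 0, 0, 0, -9, 26.4, -2.8, 0, 0, 0, -12, 30.7, -3.8, 0, 0, 0, -14, 35, -4.9, 0, 0, 0, -16, 38.2, -5.9, 0, 0, 0, -17.5, 40.3, -6.6, 0, 0, 0, -18.5],
)

```text
time: 9.55
eef_pos: [0.6237, 0.0395, 0.122]
tcp_rot: [0.307, 0.952, 0.0, 0.0]
force: [1.6, 0.0, 0.4]
finger_gap: -0.0001
grip_force: 0.4
```

```bash
python3 -c "
from h import *
where(); top(); save(bot.grab_frame('scene'),'s2.png')"
```

```text
9.55 [0.6237 0.0395 0.122 ] 0.1255 phi 54.22 psi 144.2 [1.56 0.05 0.39]
{'axis': array([ 0.552, -0.064]), 'R': np.float64(0.132), 'pinphase': np.float64(14.715), 'npin': np.int64(411), 'reelr': np.float64(0.054), 'reelang': np.float64(163.56)}
[360. 344.] [ 0.8144 -0.092   0.036 ]
[390. 214.] [0.5373 0.1805 0.036 ]
[306. 236.] [ 0.4925 -0.0446  0.036 ]
[417. 237.] [0.6355 0.1918 0.036 ]
```

View pics/s2.png

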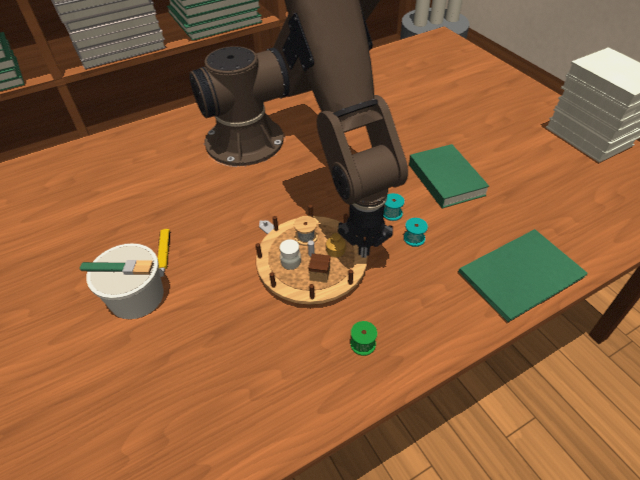

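Call:
send_rows(
  moves=[3.3, 0, 0, 0, 0, -1.5, 8.9, -0.2, 0, 0, 0, -4, 15.5, -0.7, 0, 0, 0, -7, 22, -1.5, 0, 0, 0, -10, 28.6, -2.8, 0, 0, 0, -13, 35, -4.2, 0, 0, 0, -16, 40.3, -5.8, 0, 0, 0, -18.5, 44.5, -7.2, 0, 0, 0, -20.5],
)

```text
time: 10.5
eef_pos: [0.5831, 0.0598, 0.1219]
tcp_rot: [0.132, 0.991, -0.0, 0.0]
force: [0.8, -0.9, 0.3]
finger_gap: 0.0003
grip_force: 0.5
```

Call:
send_rows(
  moves=[3.3, 0, 0, 0, 0, -1.5, 5.5, -0.1, 0, 0, 0, -2.5, 7.3, -0.2, 0, 0, 0, -3.3, 8.6, -0.3, 0, 0, 0, -3.9, 9.7, -0.4, 0, 0, 0, -4.4, 10.6, -0.4, 0, 0, 0, -4.8, 11.3, -0.5, 0, 0, 0, -5.1, 11.7, -0.5, 0, 0, 0, -5.3],
)

```text
time: 11.3
eef_pos: [0.572, 0.0623, 0.1219]
tcp_rot: [0.087, 0.996, -0.0, 0.0]
force: [1.2, -1.4, 0.1]
finger_gap: 0.0001
grip_force: 0.4
```

```bash
python3 -c "
from h import *
where(); top()"
```

```text
11.3 [0.572  0.0623 0.1219] 0.1265 phi 80.14 psi 169.99 [ 1.23 -1.45  0.12]
{'axis': array([ 0.552, -0.064]), 'R': np.float64(0.132), 'pinphase': np.float64(-4.277), 'npin': np.int64(419), 'reelr': np.float64(0.049), 'reelang': np.float64(177.92)}
[394. 215.] [0.5433 0.187  0.036 ]
[300. 243.] [ 0.5055 -0.0677  0.036 ]
[416. 238.] [0.6377 0.1877 0.036 ]
[363. 345.] [ 0.8201 -0.0879  0.036 ]
[258. 232.] [ 0.4163 -0.1405  0.036 ]
```

Call:
send_rows(
  moves=[-4, 0, 0, 0, 0, 0, -6, 0, -12, 0, 0, 0, -6, 0, -40, 0, 0, 0, -4, 0, -75, 0, 0, 0, 4, -20, -110, 0, 0, 0, 12, -44, -145, 0, 0, 0, 20, -68, -180, 0, 0, 0, 27, -88, -215, 0, 0, 0],
)

```text
time: 12.2
eef_pos: [0.5292, -0.0205, 0.3393]
tcp_rot: [0.087, 0.996, -0.0, 0.0]
force: [0.1, -0.4, -0.8]
finger_gap: -0.0004
grip_force: 0.0
```

```bash
python3 - <<'E'
from h import *
where(); s,f=wrist("w2.png")
r0=(.4948,-.0660)
for k,v in measure(f,(.5503,-.0623),reel0=r0).items(): print(k,v)
for q,z in (("reel",.036),("pointer",.005),("foot",0)):
    for r in bot.pinpoint("wrist",q): print(q,np.round(r["location"]),round(r["confidence"],2),world(f,r["location"],z).round(4))
E
```

```text
12.2 [ 0.5292 -0.0205  0.3393] 0.0469 phi 116.83 psi 169.96 [ 0.07 -0.41 -0.8 ]
axis [ 0.54886292 -0.06214481]
R 0.1332621356628985
pinphase -2.5493150353008573
npin 2007
ptr -165.55153275318284
nptr 2609
reel [ 0.49387549 -0.07814432]
reelenc ((0.4931759238243103, -0.0720977708697319), 0.02803332917392254)
n 2695
reelr 0.057267809522839906
reelang -163.77676599274542
reel [260. 166.] 0.85 [ 0.4928 -0.0718  0.036 ]
reel [315. 418.] 0.85 [ 0.7719 -0.0723  0.036 ]
reel [555. 126.] 0.68 [0.5044 0.1889 0.036 ]
pointer [184.   6.] 0.69 [ 0.3494 -0.1115  0.005 ]
pointer [260. 165.] 0.44 [ 0.4953 -0.0769  0.005 ]
foot [285. 215.] 0.9 [ 0.5501 -0.0637  0.    ]
foot [343. 204.] 0.22 [ 0.5491 -0.0035  0.    ]
```

View pics/w2.png

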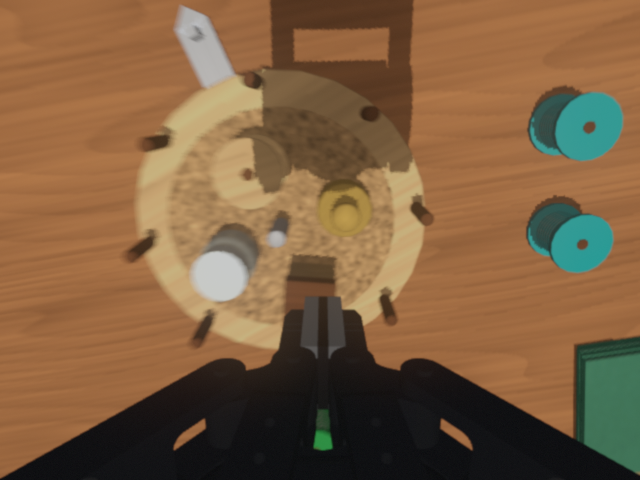

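```bash
cat >> h.py <<'E'
def line(f):
    X,ok=cloud(f); hsv=cv2.cvtColor(f["color"],cv2.COLOR_RGB2HSV).astype(int)
    d=X[...,:2]-[.5495,-.0622]; r=np.hypot(d[...,0],d[...,1])
    m=ok&(r>.14)&(r<.185)&(hsv[...,1]<70)&(hsv[...,2]>80)&(abs(X[...,2]-.005)<.006)&(d[...,0]<-.1)
    P=X[m][:,:2]; c=P.mean(0); v=np.linalg.svd(P-c,full_matrices=False)[2][0]; v*=-np.sign(v[0])
    n=np.array([-v[1],v[0]]); print("bar n",m.sum(),"dir",np.degrees(np.arctan2(v[1],v[0]))%360,"width",np.ptp((P-c)@n),"axis offset mm",(c-[.5495,-.0622])@n*1e3)
E
python3 - <<'E'
from h import *
s,f=wrist(); line(f)
A=np.array([.5495,-.0622])
for n,p,z in (("rod",(277,239),.081),("hole",(248,174),.086),("tip",(180,7),.005),("stud",(197,33),.019)):
    w=world(f,p,z); d=w[:2]-A; print(n,w.round(4),np.hypot(*d).round(4),np.degrees(np.arctan2(d[1],d[0]))%360)
E
```

```text
bar n 1773 dir 191.9204375244859 width 0.031490297068665435 axis offset mm 4.642626644848208
rod [ 0.5508 -0.0625  0.081 ] 0.0013 349.0616551277916
hole [ 0.4934 -0.0728  0.086 ] 0.0571 190.7077080798693
tip [ 0.3514 -0.1145  0.005 ] 0.2048 194.78911565156884
stud [ 0.3767 -0.1019  0.019 ] 0.1774 192.94983032665718
```

Call:
send_rows(
  moves=[-10, 24, 20, 0, 0, 0, -20, 48, 50, 0, 0, 0, -28, 72, 80, 0, 0, 0, -33, 88, 110, 0, 0, 0, -33, 88, 140, 0, 0, 0, -33, 88, 170, 0, 0, 0, -33, 88, 200, 0, 0, 0, -33, 88, 215, 0, 0, 0],
)

```text
time: 13.25
eef_pos: [0.5766, 0.0621, 0.118]
tcp_rot: [0.087, 0.996, -0.0, -0.003]
force: [0.4, 0.0, 0.5]
finger_gap: 0.0004
grip_force: 0.0
```

Call:
send_rows(
  moves=[2, 0, 0, 0, 0, 0, 4.5, 0, 0, 0, 0, 0, 6.5, 0, 0, 0, 0, -0.5, 8.5, -0.1, 0, 0, 0, -1.2, 10.5, -0.2, 0, 0, 0, -2, 12, -0.2, 0, 0, 0, -2.8, 13.2, -0.3, 0, 0, 0, -3.3, 14, -0.3, 0, 0, 0, -3.6],
)

```text
time: 14.05
eef_pos: [0.564, 0.0634, 0.1221]
tcp_rot: [0.056, 0.998, -0.0, 0.0]
force: [-0.3, 0.0, 0.4]
finger_gap: -0.0003
grip_force: 0.4
```

```bash
python3 -c "
from h import *
where()"
```

```text
14.05 [0.564  0.0634 0.1221] 0.1265 phi 83.77 psi 173.61 [-0.31  0.01  0.45]
```

Call:
send_rows(
  moves=[-4, 0, 0, 0, 0, 0, -6, 0, -12, 0, 0, 0, -6, 0, -40, 0, 0, 0, -4, 0, -75, 0, 0, 0, 0, -6, -110, 0, 0, 0, 0, -6, -145, 0, 0, 0, 0, -6, -185, 0, 0, 0, 0, -6, -230, 0, 0, 0],
)

```text
time: 14.85
eef_pos: [0.5628, 0.0574, 0.354]
tcp_rot: [0.056, 0.998, -0.0, -0.0]
force: [0.8, 0.1, -0.4]
finger_gap: 0.0002
grip_force: 0.0
```

```bash
python3 - <<'E'
from h import *
where(); s,f=wrist("w3.png"); line(f)
for g,c in ((f,"wrist"),(bot.grab_frame("top"),"top"),(bot.grab_frame("scene"),"scene")):
    o=measure(g,(.5503,-.0623),reel0=(.493,-.075)); print(c,o)
    for q,z in (("reel",.036),("pointer",.005)):
        for r in bot.pinpoint(c,q):
            d=world(g,r["location"],z)[:2]-[.5495,-.0622]
            if np.hypot(*d)<.23: print(q,np.round(r["location"]),round(r["confidence"],2),np.hypot(*d).round(3),np.degrees(np.arctan2(d[1],d[0]))%360)
E
```

```text
14.85 [0.5628 0.0574 0.354 ] 0.1204 phi 84.02 psi 173.56 [ 0.81  0.06 -0.42]
bar n 1516 dir 213.84255346071845 width 0.0423180228008269 axis offset mm -53.65377018139974
wrist {'axis': array([ 0.54967345, -0.06186957]), 'R': np.float64(0.1336417136046163), 'pinphase': np.float64(1.0763340042867429), 'npin': np.int64(2439), 'ptr': np.float64(-165.35025551260898), 'nptr': np.int64(1565), 'reel': array([ 0.49338905, -0.07548132]), 'reelenc': ((0.49382245540618896, -0.07571295648813248), 0.02809145860373974), 'n': np.int64(3805), 'reelr': np.float64(0.05790694118367732), 'reelang': np.float64(-166.4046891400314)}
reel [168. 128.] 0.83 0.063 192.38886665469883
pointer [150. 223.] 0.32 0.073 295.2766476344606
pointer [254. 172.] 0.21 0.052 100.27302539962086
top {'axis': array([ 0.54748989, -0.07415839]), 'R': np.float64(0.12238870083852382), 'pinphase': np.float64(2.192311550786857), 'npin': np.int64(60), 'ptr': np.float64(-170.633064916558), 'nptr': np.int64(203), 'reel': array([ 0.49201327, -0.07472017]), 'reelenc': ((0.4929426610469818, -0.07404018193483353), 0.02752036601305008), 'n': np.int64(201), 'reelr': np.float64(0.055479471165760894), 'reelang': np.float64(-179.41981079179882)}
reel [335. 254.] 0.54 0.058 189.59334815696445
pointer [349. 303.] 0.96 0.205 194.4735898258437
scene {'axis': array([ 0.55172294, -0.06324881]), 'R': np.float64(0.13262246939348935), 'pinphase': np.float64(1.1591302926957223), 'npin': np.int64(373), 'ptr': np.float64(-166.56800856338765), 'nptr': np.int64(123), 'reel': array([ 0.49430341, -0.07592374]), 'reelenc': ((0.49318861961364746, -0.07479656487703323), 0.029808077961206436), 'n': np.int64(309), 'reelr': np.float64(0.05880183329532561), 'reelang': np.float64(-167.55201295844816)}
reel [297. 241.] 0.77 0.054 188.83591519781544
pointer [259. 222.] 0.86 0.201 194.77814375231176
```

View pics/w3.png

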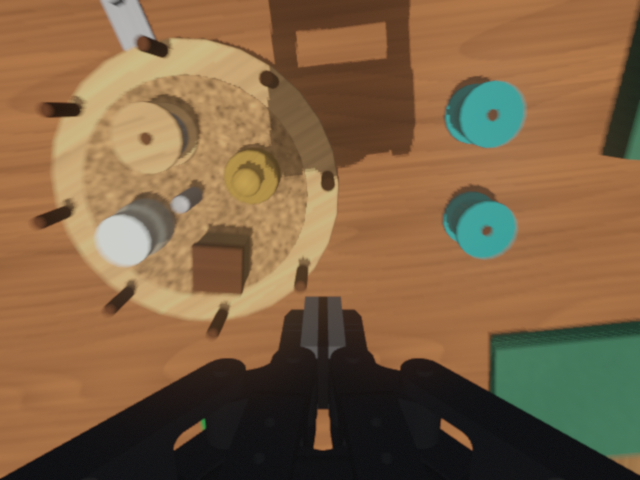

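Call:
send_rows(
  moves=[6, -16, -2, 0, 0, 0, 12, -32, -5, 0, 0, 0, 19, -48, -8, 0, 0, 0, 26, -64, -11, 0, 0, 0, 33, -82, -14, 0, 0, 0, 40, -100, -17, 0, 0, 0, 46, -115, -20, 0, 0, 0, 49, -123, -20, 0, 0, 0],
)

```text
time: 16.1
eef_pos: [0.4998, -0.061, 0.3726]
tcp_rot: [0.057, 0.998, -0.0, 0.0]
force: [-0.7, 1.2, 0.2]
finger_gap: 0.0001
grip_force: 0.0
```

Call:
send_rows(
  moves=[0, 0, 0, 0, 0, 0, 0, 0, 0, 0, 0, 0, 0, 0, 0, 0, 0, 0, 0, 0, 0, 0, 0, 0, 0, 0, 0, 0, 0, 0, 0, 0, 0, 0, 0, 0, 0, 0, 0, 0, 0, 0, 0, 0, 0, 0, 0, 0],
)

```text
time: 16.9
eef_pos: [0.5009, -0.0592, 0.3718]
tcp_rot: [0.056, 0.998, -0.0, -0.0]
force: [0.4, -0.2, 0.3]
finger_gap: 0.0001
grip_force: 0.0
```

```bash
python3 - <<'E'
from h import *
where(); s,f=wrist("w4.png")
o=measure(f,(.5503,-.0623),reel0=(.493,-.075)); print(o)
A=o["axis"]; e=np.array(o["reelenc"][0])-A; print("enc ang",np.degrees(np.arctan2(e[1],e[0]))%360)
X,ok=cloud(f); hsv=cv2.cvtColor(f["color"],cv2.COLOR_RGB2HSV).astype(int)
d=X[...,:2]-A; r=np.hypot(d[...,0],d[...,1]); a=np.degrees(np.arctan2(d[...,1],d[...,0]))%360
m=ok&(hsv[...,1]<80)&(hsv[...,2]>80)&(X[...,2]<.012)&(abs(a-194)<12)
for q in np.arange(.14,.206,.005):   # mid of bar edges per radius ring
    k=a[m&(abs(r-q)<.0025)]
    if len(k)>5: print(q.round(3),len(k),np.percentile(k,[1,99]).round(2),np.mean(np.percentile(k,[1,99])).round(2),"w",(np.ptp(np.percentile(k,[1,99]))*q*17.45).round(1))
for q,z in (("reel",.036),("pointer",.005)):
    for r_ in bot.pinpoint("wrist",q):
        w=world(f,r_["location"],z)[:2]-A; print(q,r_["location"],round(r_["confidence"],2),np.hypot(*w).round(3),np.degrees(np.arctan2(w[1],w[0]))%360)
E
```

```text
16.9 [ 0.5009 -0.0592  0.3718] 0.0495 phi 176.4 psi 173.58 [ 0.4  -0.17  0.28]
{'axis': array([ 0.54851084, -0.06207185]), 'R': np.float64(0.1330868755134479), 'pinphase': np.float64(1.1776828362205412), 'npin': np.int64(1568), 'ptr': np.float64(-166.15360341937668), 'nptr': np.int64(1931), 'reel': array([ 0.49673543, -0.07763522]), 'reelenc': ((0.49382439255714417, -0.07567773014307022), 0.02782251685857773), 'n': np.int64(2486), 'reelr': np.float64(0.05406395696425167), 'reelang': np.float64(-163.26954303709365)}
enc ang 193.9714076550135
0.14 166 [187.82 200.52] 194.17 w 31.0
0.145 163 [187.99 200.24] 194.12 w 31.0
0.15 168 [188.17 200.01] 194.09 w 31.0
0.155 168 [188.36 199.68] 194.02 w 30.6
0.16 167 [188.58 199.55] 194.07 w 30.6
0.165 175 [188.61 199.36] 193.98 w 31.0
0.17 173 [188.85 199.04] 193.95 w 30.2
0.175 158 [188.93 199.06] 193.99 w 31.0
0.18 126 [189.1  198.91] 194.01 w 30.8
0.185 156 [189.16 198.78] 193.97 w 31.1
0.19 169 [189.33 198.43] 193.88 w 30.2
0.195 111 [190.78 197.19] 193.99 w 21.8
0.2 53 [191.98 195.85] 193.91 w 13.5
0.205 6 [193.41 194.53] 193.97 w 4.0
reel [565.7, 251.3] 0.82 0.25 79.4852325540396
reel [577.2, 160.1] 0.8 0.256 100.84335805750366
reel [338.3, 414.8] 0.78 0.224 357.6111236096368
reel [304.5, 181.6] 0.7 0.059 194.46061226193765
pointer [254.0, 35.4] 0.61 0.202 193.4853231390809
```

View pics/w4.png

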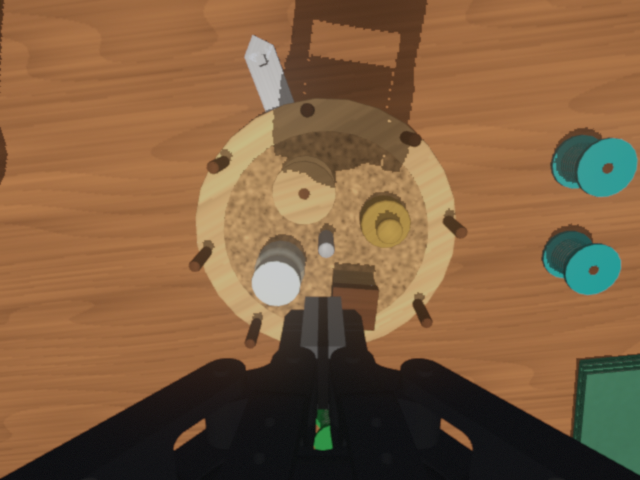

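The reel measures 193.97° and the pointer 194.0° in the same picture. All four things stand upright, and the hand is clear and at rest.

```bash
python3 -c "
from plant import bot
print(bot.job_done())"
```

```text
the job is handed in; nothing more can be done
None
```

The tray was turned about 142° counter-clockwise, so the thread reel now stands in line with the pointer (within about 0.1° by the last wrist picture), with its four things still upright and the hand clear; the job is handed in.

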